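# Walk the bolster block round to the fence

### The job

The heavy drilled steel block lies crooked on the bench. Without gripping or lifting it, walk it round with pushes of the fingertips near its corners until one of its long sides squarely faces the steel angle fence, before any of it touches the fence, then ease it up so that the whole of that long side lies flat against the fence, neither end sticking out past it. Leave the oil bottle, the tin of punches and the hammer where they are.

Things in the scene. Friction and masses are not known exactly. Their poses are not given: they have to be found in the camera images.
- block: Loose steel slab, 130 mm long (its x), 90 wide (y), 30 high, small holes in its top; about 2.5 kg, slides at 10 to 20 N. Origin: centre of its underside, z up. Its sides begin 2 mm above the bench (104 x 66 mm foot). Both long sides are alike; starts 40 to 90 degrees off the fence. A 50 mm push square to a long side, 50 mm from its middle, turns it about 0.5 rad and shifts it about 25 mm.
- fence: Steel angle iron bolted to the bench, 300 mm long, upright leg 40 mm high, 5 mm thick. Origin: bench level, middle of the working face that looks towards the block; x along the face (it spans -150 to +150 mm), y square into the fence, so the block is at negative y. Behind it the flat leg with two bolt heads, 12 mm high at most, reaches y = 40 mm.
- oil_bottle: Amber bottle, 60 mm diameter, 150 mm high, standing on the bench beyond the fence; bystander. Origin at the centre of its underside.
- punch_tin: Open metal tin, 68 mm diameter, 62 mm high, with punches standing up to 78 mm high in it; bystander at the far right. Origin at the centre of its underside.
- hammer: Hammer lying on the bench along its x, 260 mm long, head at the +x end, 26 mm high; bystander at the near right. Origin on the bench under the middle of its length.

How it is judged (in metres and radians):
At the end, for the whole second after the job is handed in: The block stands flat on the bench at rest, a long side against the fence's working face: parallel within 2 degrees, no more than 4 mm of gap at its middle, and neither end more than 3 mm past an end of the fence (middle of the block within 88 mm of the fence's middle) (angle between the x axis of block and the x axis of fence, either way round below 0.035 rad and y of block in the frame of fence between -0.049 and -0.04 m and x of block in the frame of fence between -0.088 and 0.088 m and angle between block's own z axis and vertical below 0.03 rad and height (world z) of block below 0.003 m and linear speed of block below 0.01 m/s); the robot touches nothing.
It fails at once if the block touches the fence while still more than 12 degrees out of line with it (contact force between block and fence above 1 N and angle between the x axis of block and the x axis of fence, either way round above 0.21 rad).
It fails at once if the block is driven against the fence with more than 80 N (contact force between block and fence above 80 N).
It fails at once if the block is lifted or tipped (height (world z) of block above 0.006 m or angle between block's own z axis and vertical above 0.1 rad).
It fails at once if a bystander is shifted by more than 20 mm (distance of any of oil_bottle, punch_tin, hammer from where it was at the start of the episode above 0.02 m).
It also fails if it takes over 54 s, if anything falls off the work surface, if the arm or the gripper's body presses on something with over 40 N, if the wrist force passes 120 N, or if a joint passes its speed limit or range.

### The arm

A 7-joint arm with a two-finger parallel gripper is mounted at the origin on the work surface. World frame = base frame: x ahead of the robot, y to its left, z up, the work surface at z = 0. Lengths are in mm, angles in rad, forces in N, time in s.
With the tool pointing down it reaches from about 350 to 900 mm from the base axis. Payload 19.9 kg.
Tool frame: the origin (TCP) lies at the very end of the fingers, on their centre line; the grasp point (between the pads) lies 19 mm behind it (robot.grip_depth is the distance from the TCP to the grasp point, in mm); x points along the fingers, y is the direction in which the jaws open and shut, and the axes are right-handed (so a half turn about x gives the same grasp; the last joint's range is limited). The gripper opens to 94 mm and grips with 3 to 60 N. Pads are 16 mm wide; open, the fingers measure 119 mm over their backs; the gripper's body (75 mm by 177 mm) begins 78 mm behind the grasp point.
Start: joints at [-1.308, 0.417, -0.01, 1.614, 0.005, 1.111, -0.053], TCP at [187.554, 596.171, 184.225] pointing down, gripper open.
Joint ranges: [-2.81, 2.81], [-0.39, 2.02], [-1.27, 1.25], [0.06, 2.57], [-1.19, 4.33], [0.19, 2], [-2.82, 2.82]. Speed limits (rad/s): [1.89, 1.89, 2.39, 2.39, 3.01, 3.01, 3.01].

### API

Orientations are given as a rotation vector (axis times angle).
In Python, from station import robot gives the robot as it stands. The module is installed in compiled form; this text tells all that it offers.
- The arm moves only by the shell command python3 -m pendant 'ROWS'. ROWS is text: rows parted by semicolons, each of 7 numbers parted by spaces: the turn, a rotation vector about the tool's x, y, z in degrees, then the shift along the tool's x, y, z in cm, then the opening, from 0 (shut) to 1 (fully open). In form: ax ay az tx ty tz grip; .... A call has exactly 10 rows; each row shifts and turns the commanded pose from where the row before left it, along the tool's axes as they then stand; what a row does not reach is not made up. A row lasts 1/10 s, in which the tool goes at most 50 mm and 8.59 degrees, less where a joint would pass 70% of its speed; a pose out of reach is approached as far as the arm can. A call is refused whole if a number of a shift passes 5 or a number of a turn 8.59, either way. A call with a gripper value outside its range is refused whole. The fingers move at their own pace and stop on an object; the grip force is fixed at half the most. Time passes only in rows, so rows that do not move let the fingers close, or fill a call up. It gives the time, the measured TCP pose, the force and the opening at its end, in the units of the state.
- robot.get_obs(): the state, without advancing time (a new reading comes with each control period).
- robot.read_camera(name): name is "scene" or "top" or "wrist"; returns a dict with "image" (480x640x3 uint8, red, green, blue), "camera_matrix" (3x3 intrinsics, pixels), "dist" ([k1, k2, p1, p2, k3] as OpenCV has them; the pictures are not rectified), "rvec" (rotation vector, rad) and "tvec" (3), from world to camera coordinates, as OpenCV has them; the wrist camera has in their place "hand_eye" (4x4, takes a point from camera to tool coordinates, whose origin is the TCP and whose axes are the tool frame's). Camera axes: x right, y down, z forward; pixel columns grow to the right and rows downward; lengths in mm; the calibration is good to about 2 mm. A picture is of the moment at which its call begins: read the wrist's pose just before it. There is no depth.
- robot.hand_in(): hands the job in, once; it reports no verdict.
The state is a dict: "time_s": time; "joint_pos": joint angles; "qvel": joint speeds; "effort": joint torques, N m; "ee_pos": TCP position; "orientation": TCP orientation; "contact_force": force on the tool from outside, world axes, zero at the start; "wrist_torque": the same for the moment, N m; "opening": finger opening in mm.
Only numpy, scipy, OpenCV 4.12 (cv2) and the standard library are available. Lean on these libraries where they do the work, as an engineer would, in place of code of your own. Each camera call takes 0.05 s, during which the arm holds its last target. There are 200 camera calls.

## Working session

There is one attempt and no reset: what is moved stays moved. The work goes in short steps, Python scripts to look and compute and a shell command to move; the robot and the scene stay as the last step left them, time stands still between calls to the robot, and variables do not carry over. Pictures are saved under pics/ and viewed, about 8 in all and at most 12, crops included, and the job is handed in when it is done.

```bash
mkdir -p pics && python3 - <<'E'
from station import robot
import cv2,numpy as np
o=robot.get_obs()
for k in ("time_s","joint_pos","ee_pos","orientation","contact_force","opening"): print(k,o[k])
for n in ("top","scene"):
    c=robot.read_camera(n); cv2.imwrite(f"pics/{n}0.png",c["image"][:,:,::-1])
    np.savez(f"pics/{n}0.npz",**c)
    print(n,c["camera_matrix"].tolist(),np.round(c["dist"],3),c["rvec"],c["tvec"])
    R=cv2.Rodrigues(np.array(c["rvec"]))[0]; print("campos",-R.T@np.array(c["tvec"]).ravel())
E
```

```text
time_s 0.0
joint_pos [-1.30749024  0.41795955 -0.01028778  1.61416755  0.00471055  1.1107164
 -0.05300792]
ee_pos [187.47213401 595.79449546 183.63717638]
orientation [ 0.23827102  1.55760413 -0.24020143]
contact_force [0.54826794 0.18672937 0.02147888]
opening 94.08296183905715
top [[433.84457845988317, 0.0, 313.16092866236863], [0.0, 433.84457845988317, 238.5792230624625], [0.0, 0.0, 1.0]] [-0.082  0.     0.     0.     0.   ] [ 2.09839617 -2.13023627  0.19094169] [ 25.1218865  580.38173849 894.82259986]
campos [398.32286885   5.65048165 989.69112403]
scene [[592.1389330059277, 0.0, 332.0680613204376], [0.0, 592.1389330059277, 233.3722147121866], [0.0, 0.0, 1.0]] [-0.008  0.     0.     0.     0.   ] [ 1.73525705  2.04749509 -0.6120932 ] [  62.29431482 -450.58467627 1587.60195841]
campos [1254.78758142  127.67522332 1066.11175464]
```

View pics/top0.png

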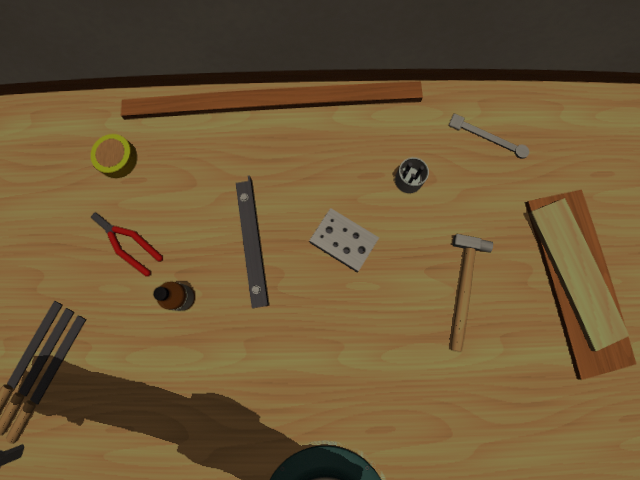

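The top view shows the fence at about (249,178)–(268,306), the block at about (343,240), the tin at (411,174), the hammer at (465,290) and the bottle at (172,295). I'll zoom in for the corners.

```bash
python3 - <<'E'
import cv2,numpy as np
i=cv2.imread("pics/top0.png")[165:315,230:390]
i=cv2.resize(i,None,fx=4,fy=4,interpolation=cv2.INTER_CUBIC)
i=cv2.convertScaleAbs(i,alpha=1.4,beta=10)
cv2.imwrite("pics/crop0.png",i)
E
```

```text
(no output)
```

View pics/crop0.png

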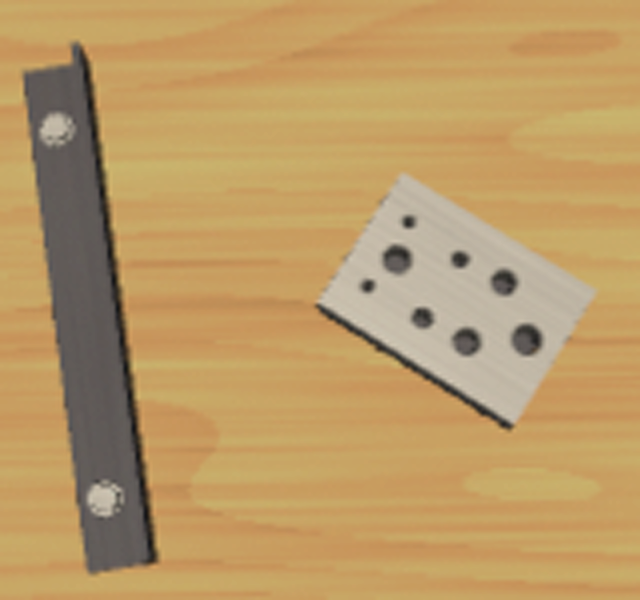

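```bash
cat > h.py <<'E'
import cv2,numpy as np
from scipy.optimize import least_squares
def ray(c,px,z):
    px=np.array(px,float).reshape(-1,1,2)
    n=cv2.undistortPoints(px,np.array(c["camera_matrix"]),np.array(c["dist"])).reshape(-1,2)
    R=cv2.Rodrigues(np.array(c["rvec"],float))[0]; C=-R.T@np.array(c["tvec"],float).ravel()
    d=np.c_[n,np.ones(len(n))]@R
    z=np.broadcast_to(z,len(n)); return C+d*((z-C[2])/d[:,2])[:,None]
def proj(c,P):
    return cv2.projectPoints(np.array(P,float),np.array(c["rvec"],float),np.array(c["tvec"],float),np.array(c["camera_matrix"]),np.array(c["dist"]))[0].reshape(-1,2)
CR=np.array([[65,45],[65,-45],[-65,-45],[-65,45]],float)
def place(p,L): x,y,a=p; ca,sa=np.cos(a),np.sin(a); return np.array(L)@np.array([[ca,sa],[-sa,ca]])+[x,y]
def fitblock(W,order,p0):
    return least_squares(lambda p:(place(p,CR[order])-W[:,:2]).ravel(),p0)
E
python3 - <<'E'
from h import *
c=dict(np.load("pics/top0.npz"))
f=lambda l:(np.array(l,float)+.5)/4-.5+[230,165]
B=ray(c,f([(402,173),(597,292),(511,428),(317,306)]),30)
print("block",B.round(1).tolist(),"sides",np.linalg.norm(B-np.roll(B,-1,0),axis=1).round(1),"ctr",B.mean(0).round(1))
for a0 in [np.deg2rad(-60)]:
    v=(B[1]-B[0]+B[2]-B[3])[:2]; print("long axis deg",np.degrees(np.arctan2(v[1],v[0])), "short",np.degrees(np.arctan2(*((B[0]-B[3]+B[1]-B[2])[[1,0]]))))
for n,p,z in [("bot",[(90,70),(157,563)],0),("top",[(77,42),(146,563)],40)]:
    W=ray(c,f(p),z); v=W[0]-W[1]; print(n,W.round(1).tolist(),np.linalg.norm(v),np.degrees(np.arctan2(v[1],v[0])))
for n,p,z in [("tin",(412,172),62),("bottletop",(160,294),150),("hammer",(467,243),26),("hammerend",(457,350),20),("hammerheadR",(492,246),20),("hammerheadL",(454,240),26),("tinbase",(410,180),0)]:
    print(n,ray(c,[p],z).round(0))
E
```

```text
block [[656.7, -23.1, 30.0], [585.6, -131.5, 30.0], [509.5, -80.5, 30.0], [580.1, 26.4, 30.0]] sides [129.7  91.6 128.2  91.1] ctr [583.  -52.2  30. ]
long axis deg -123.36838745678818 short -33.35296891466054
bot [[732.0, 161.5, 0.0], [439.1, 119.5, 0.0]] 295.84923413615485 8.157164561721885
top [[735.6, 163.0, 40.0], [437.6, 120.9, 40.0]] 301.0353689026691 8.040751823371332
tin [[ 729. -208.   62.]]
bottletop [[457. 316. 150.]]
hammer [[ 571. -333.   26.]]
hammerend [[ 334. -295.   20.]]
hammerheadR [[ 564. -392.   20.]]
hammerheadL [[ 578. -303.   26.]]
tinbase [[ 731. -217.    0.]]
```

View pics/scene0.png

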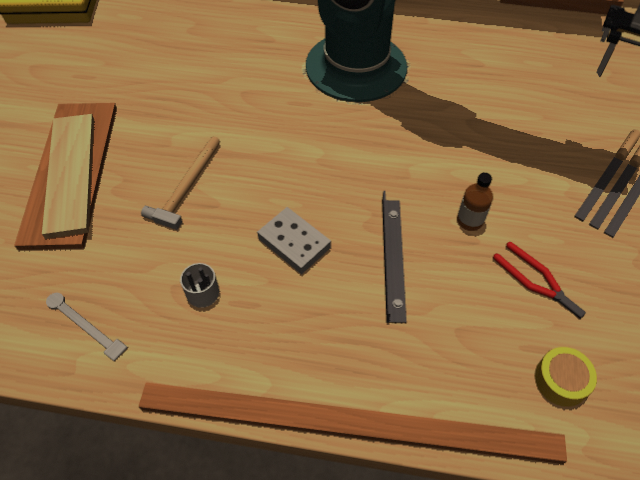

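The corner sizes agree with the 130x90 block and the 300 mm fence. Next I'll work out the tool axes and plan an arc push near the far-right corner.

```bash
cat >> h.py <<'E'
from scipy.spatial.transform import Rotation as Ro
FO=np.array([587,142.]); FA=np.deg2rad(8.1)
def f2w(p): return place((FO[0],FO[1],FA),np.atleast_2d(p))
def w2f(p): 
    c,s=np.cos(FA),np.sin(FA); return (np.atleast_2d(p)-FO)@np.array([[c,-s],[s,c]])
def togo(o,P,yaw_w=None):
    "tool-frame shift (cm) to world P; turn (deg): align tool, x down, y along heading yaw_w"
    R=Ro.from_rotvec(o["orientation"]); sh=R.inv().apply(np.array(P)-o["ee_pos"])/10
    if yaw_w is None: return sh.round(2)
    y=np.array([np.cos(yaw_w),np.sin(yaw_w),0]); x=np.array([0,0,-1.])
    T=[Ro.from_matrix(np.c_[x,s*y,np.cross(x,s*y)]) for s in (1,-1)]
    return sh.round(2),[(R.inv()*t).as_rotvec(degrees=True).round(1) for t in T]
E
python3 - <<'E'
from h import *
from station import robot
o=robot.get_obs(); R=Ro.from_rotvec(o["orientation"]); print("tool axes cols\n",R.as_matrix().round(3))
b=(583,-52.2,np.deg2rad(56.6)); print("ctr fence",w2f(b[:2]).round(1))
# start: 50 toward -u end, 45+8+25 off the side
S=place(b,[[-50,-78]])[0]; C0=place(b,[[-50,-53]])[0]
print("approach",S,"contact",C0, "fence",w2f([S,C0]).round(1))
print(togo(o,[*S,150],b[2]))
E
```

```text
tool axes cols
 [[-0.     0.3    0.954]
 [-0.001  0.954 -0.3  ]
 [-1.    -0.001  0.   ]]
ctr fence [[ -31.3 -191.7]]
approach [ 620.59409633 -136.87989089] contact [ 599.72289975 -123.11787239] fence [[  -6.  -280.8]
 [ -24.8 -264.3]]
(array([  3.44, -56.9 ,  63.3 ]), [array([15.9,  0. ,  0.1]), array([-1.641e+02, -1.000e-01,  0.000e+00])])
```

```bash
python3 -m pendant '1.6 0 0 0 -2.1 2.3 0; 0 0 0 0 -2.85 3.17 0; 0 0 0 0 -2.85 3.17 0; 0 0 0 0 -2.85 3.17 0; 0 0 0 0 -2.85 3.17 0; 0 0 0 0 -2.85 3.17 0; 0 0 0 0 -2.85 3.17 0; 0 0 0 0 -2.85 3.17 0; 0 0 0 0 -2.85 3.17 0; 0 0 0 0 -2.85 3.17 0'
python3 -c "
from h import *
from station import robot
print(togo(robot.get_obs(),[620.6,-136.9,100],np.deg2rad(56.6)))"
```

```text
time_s: 1.1
ee_pos: [389.5, 231.9, 184.2]
orientation: [0.261, 1.555, -0.261]
contact_force: [1.4, 1.0, 0.2]
opening: 17.3
(array([  8.42, -27.31,  33.89]), [array([14.3, -0. ,  0. ]), array([-165.7,   -0. ,   -0. ])])
```

```bash
python3 -m pendant '0 0 0 0 -2.73 3.39 0; 0 0 0 0 -2.73 3.39 0; 0 0 0 0 -2.73 3.39 0; 0 0 0 0 -2.73 3.39 0; 0 0 0 0 -2.73 3.39 0; 0 0 0 0 -2.73 3.39 0; 0 0 0 0 -2.73 3.39 0; 0 0 0 0 -2.73 3.39 0; 0 0 0 0 -2.73 3.39 0; 0 0 0 0 -2.73 3.39 0'
python3 -m pendant '3.6 0 0 0.5 0 0 0; 3.6 0 0 1 0 0 0; 3.6 0 0 1.5 0 0 0; 3.5 0 0 1.5 0 0 0; 0 0 0 1.5 0 0 0; 0 0 0 1.5 0 0 0; 0 0 0 1 0 0 0; 0 0 0 0.5 0 0 0; 0 0 0 0 0 0 0; 0 0 0 0 0 0 0'
python3 -c "
from h import *
from station import robot
print(togo(robot.get_obs(),[620.6,-136.9,10],np.deg2rad(56.6)))"
```

```text
time_s: 2.1
ee_pos: [620.9, -136.6, 184.0]
orientation: [0.261, 1.556, -0.261]
contact_force: [0.1, 1.6, 0.7]
opening: 0.5
time_s: 3.1
ee_pos: [620.6, -135.3, 94.8]
orientation: [0.456, 1.522, -0.456]
contact_force: [-0.0, -0.7, -0.3]
opening: 0.3
(array([ 8.48, -0.13,  0.08]), [array([ 0.,  0., -0.]), array([-1.8e+02,  0.0e+00,  1.0e-01])])
```

```bash
python3 -m pendant '0 0 0 1.5 0 0 0; 0 0 0 2 0 0 0; 0 0 0 2 0 0 0; 0 0 0 1.5 0 0 0; 0 0 0 1 0 0 0; 0 0 0 0.45 0 0 0; 0 0 0 0 -0.1 -0.3 0; 0 0 0 0 0 -0.6 0; 0 0 0 0 0 -0.6 0; 0 0 0 0 0 -0.4 0'
python3 -m pendant '0 0 0 0 0 -0.3 0; 0 0 0 0 0 -0.3 0; 1.2 0 0 0 -0.11 -0.21 0; 1.2 0 0 0 -0.11 -0.21 0; 1.2 0 0 0 -0.11 -0.21 0; 1.2 0 0 0 -0.11 -0.21 0; 1.2 0 0 0 -0.11 -0.21 0; 1.2 0 0 0 -0.11 -0.21 0; 1.2 0 0 0 -0.11 -0.21 0; 1.2 0 0 0 -0.11 -0.21 0'
python3 - <<'E'
from h import *
from station import robot
c=robot.read_camera("top"); np.savez("pics/top1.npz",**c)
i=c["image"][165:315,230:390,::-1]
i=cv2.resize(i,None,fx=4,fy=4,interpolation=cv2.INTER_CUBIC)
cv2.imwrite("pics/top1.png",cv2.convertScaleAbs(i,alpha=1.4,beta=10))
E
```

```text
time_s: 4.1
ee_pos: [603.6, -125.0, 10.3]
orientation: [0.456, 1.522, -0.456]
contact_force: [0.6, -0.3, -0.3]
opening: 0.7
time_s: 5.1
ee_pos: [580.1, -118.9, 9.8]
orientation: [0.588, 1.49, -0.588]
contact_force: [0.4, 0.1, -0.0]
opening: -0.1
```

View pics/top1.png

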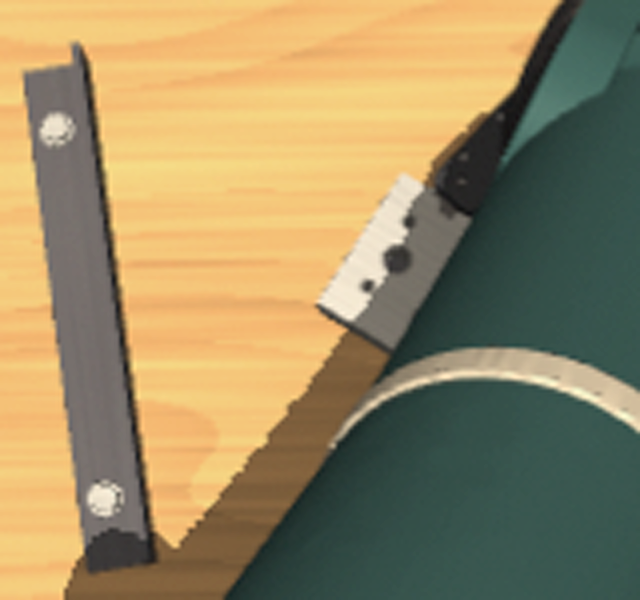

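The top view is mostly blocked by the arm: the block's left corners (405,173) and (317,304) have hardly moved. I'll look from the scene camera.

```bash
python3 - <<'E'
from h import *
from station import robot
c=robot.read_camera("scene"); np.savez("pics/sc1.npz",**c)
i=c["image"][150:300,220:420,::-1]
i=cv2.resize(i,None,fx=4,fy=4,interpolation=cv2.INTER_CUBIC)
cv2.imwrite("pics/sc1.png",cv2.convertScaleAbs(i,alpha=1.4,beta=10))
E
```

```text
(no output)
```

View pics/sc1.png

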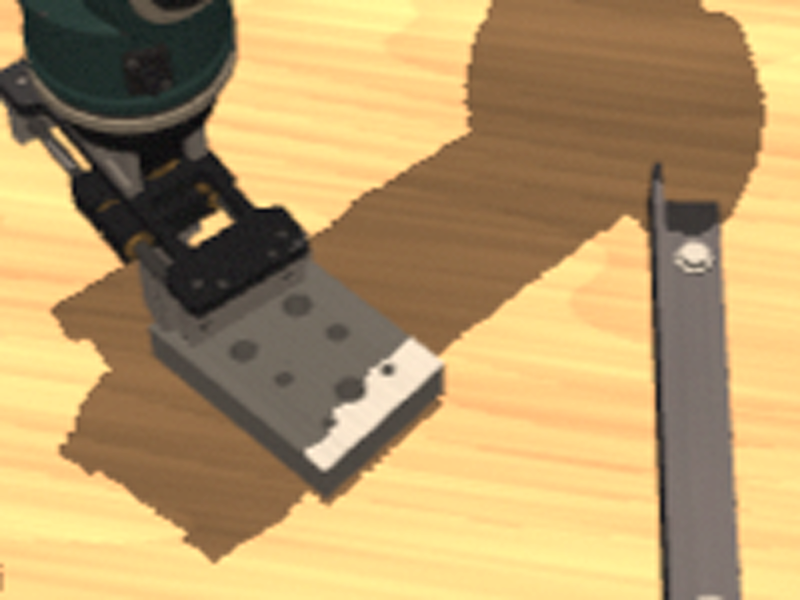

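```bash
cat >> h.py <<'E'
def crop(l,off): return (np.array(l,float)+.5)/4-.5+off
def pose(c,px,off,p0,idx):
    "full corner fit: idx into CR"
    W=ray(c,crop(px,off),30); r=fitblock(W,idx,p0); p=r.x
    print("block w",p[:2].round(1),np.degrees(p[2]).round(1),"rms",np.sqrt(2*r.cost/len(px)).round(1),"fence",w2f(p[:2]).round(1),"ang",np.degrees(p[2]-FA).round(1)); return p
E
python3 - <<'E'
from h import *
from station import robot
c=dict(np.load("pics/sc1.npz")); 
W=ray(c,crop([(155,332),(322,472),(443,370)],[220,150]),30);print(W.round(1).tolist(),np.linalg.norm(np.diff(W,axis=0),axis=1))
p=pose(c,[(155,332),(322,472),(443,370)],[220,150],(583,-52,.9),[1+1,1,0]) if 0 else pose(c,[(155,332),(322,472),(443,370)],[220,150],(583,-52,.9),[2,1,0])
c0=dict(np.load("pics/top1.npz")); W=ray(c0,crop([(405,173),(317,304)],[230,165]),30);print("top1",W.round(1).tolist())
print(proj(c,[[583,-52,30]]))
o=robot.get_obs();e=o["ee_pos"];a=p[2];d=e[:2]-p[:2];print("tcp in block",d@[np.cos(a),np.sin(a)],d@[-np.sin(a),np.cos(a)])
E
```

```text
[[590.4, -124.8, 30.0], [659.6, -22.0, 30.0], [588.4, 28.5, 30.0]] [123.9794988   87.24219746]
block w [588.2 -48.9] 55.8 rms 2.8 fence [[ -25.7 -189.2]] ang 47.7
top1 [[656.7, -24.8, 30.0], [581.3, 26.4, 30.0]]
[[293.007359   234.59330205]]
tcp in block -62.50621255330192 -32.44884714704422
```

```bash
python3 - <<'E'
from h import *
from station import robot
c=dict(np.load("pics/sc1.npz")); i=cv2.imread("pics/sc1.png"); o=robot.get_obs()
R=Ro.from_rotvec(o["orientation"]).as_matrix(); e=o["ee_pos"]; print(e,o["opening"],o["contact_force"])
def line(P,col):
    q=((proj(c,P)-[220,150]+.5)*4).astype(int); cv2.polylines(i,[q.reshape(-1,1,2)],True,col,1)
for h in (0,40): line([e+R@[-h,a,b] for a,b in [(12.5,8),(12.5,-8),(-12.5,-8),(-12.5,8)]],(0,0,255))
line([e,e+R@[-100,0,0]],(255,0,255))
b0=(583,-52.2,np.deg2rad(56.6))
for z in(0,30): line(np.c_[place(b0,CR),[z]*4],(0,255,0))
for z in(0,40): line([[*f2w([s,0])[0],z] for s in(-150,150)],(255,0,0))
cv2.imwrite("pics/ov1.png",i)
E
```

```text
[ 579.94081597 -118.85227796    9.78491915] 0.4182457262214286 [ 1.37925199 -0.46134125  0.23074486]
```

View pics/ov1.png

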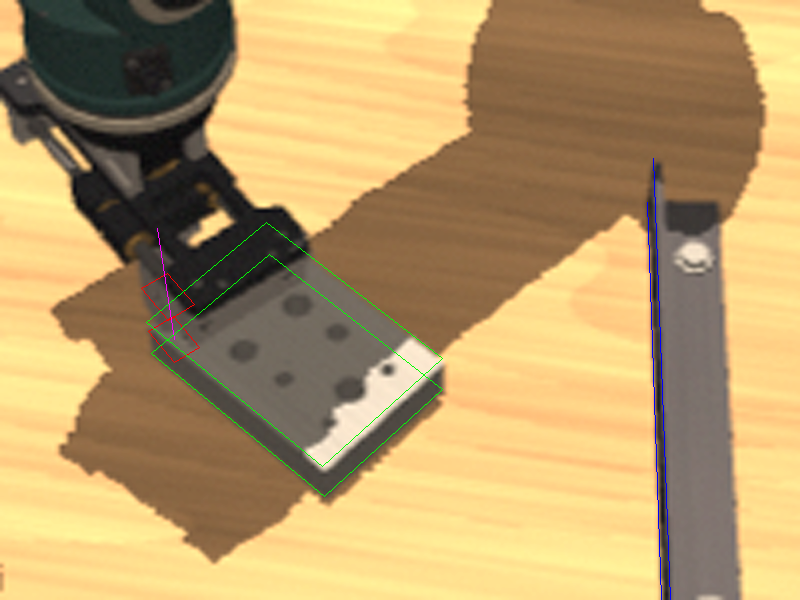

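The overlay's fence lines match. The fingers near (170,300) look level with or behind the block's left corner (153,332), and the contact force is about zero. I'll check with the wrist camera.

```bash
python3 - <<'E'
from h import *
from station import robot
c=robot.read_camera("wrist"); np.savez("pics/w1.npz",**c); print(np.round(c["hand_eye"],3).tolist(),c["camera_matrix"][0].tolist(),c["dist"])
cv2.imwrite("pics/w1.png",cv2.convertScaleAbs(c["image"][:,:,::-1],alpha=1.6,beta=15))
E
```

```text
[[0.0, -0.253, 0.967, -200.228], [1.0, 0.0, -0.0, 0.074], [-0.0, 0.967, 0.253, -73.821], [0.0, 0.0, 0.0, 1.0]] [400.9547571657817, 0.0, 312.30133408461836] [0.02527033 0.         0.         0.         0.        ]
```

View pics/w1.png

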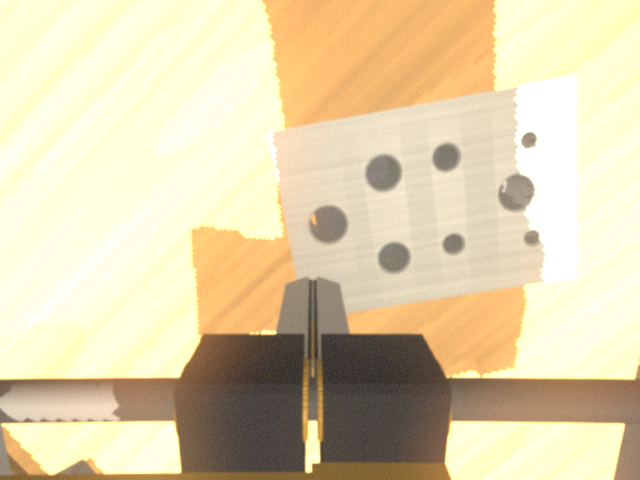

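The wrist view shows the fingertip at (312,278) on the near long side, beside its left corner. The block's top corners are at (275,133), (577,75) and (577,278). I'll write an automatic block fit from this view.

```bash
cat >> h.py <<'E'
def wristcam():
    from station import robot
    o=robot.get_obs(); c=robot.read_camera("wrist"); return o,c
def wpose(o,c,p0,save=None):
    T=np.eye(4);T[:3,:3]=Ro.from_rotvec(o["orientation"]).as_matrix();T[:3,3]=o["ee_pos"]
    M=np.linalg.inv(T@np.array(c["hand_eye"])); c=dict(c,rvec=cv2.Rodrigues(M[:3,:3])[0],tvec=M[:3,3])
    hsv=cv2.cvtColor(c["image"],cv2.COLOR_RGB2HSV)
    m=((hsv[:,:,1]<75)&(hsv[:,:,2]>40)).astype(np.uint8); m=cv2.morphologyEx(m,cv2.MORPH_CLOSE,np.ones((9,9)))
    m=cv2.morphologyEx(m,cv2.MORPH_OPEN,np.ones((9,9)))
    cs=cv2.findContours(m,cv2.RETR_EXTERNAL,cv2.CHAIN_APPROX_NONE)[0]
    P=np.vstack([k.reshape(-1,2) for k in cs]).astype(float); P=P[(P>4).all(1)&(P[:,0]<635)&(P[:,1]<475)]
    W=ray(c,P,30)[:,:2]
    def sd(p,W=W):
        q=(W-p[:2])@np.array([[np.cos(p[2]),-np.sin(p[2])],[np.sin(p[2]),np.cos(p[2])]])
        d=np.abs(q)-[65,45]; return np.hypot(*np.maximum(d,0).T)+np.minimum(d.max(1),0)
    p=np.array(p0,float)
    for g in (25,12,6,4):
        k=np.abs(sd(p))<g; p=least_squares(lambda p:sd(p,W[k]),p,loss="soft_l1",f_scale=1).x
    print("BLOCK w",p[:2].round(1),"n",k.sum(),"rms",np.sqrt((sd(p,W[k])**2).mean()).round(2),"fence",w2f(p[:2])[0].round(1),"ang",np.degrees(p[2]-FA).round(1))
    d=w2f(o["ee_pos"][:2])[0]-w2f(p[:2])[0]; a=p[2]-FA
    print("tcp in block",[round(d@[np.cos(a),np.sin(a)],1),round(d@[-np.sin(a),np.cos(a)],1)],"tool-y heading in fence",np.degrees(np.arctan2(T[1,1],T[0,1])-FA).round(1))
    if save:
        i=c["image"][:,:,::-1].copy()
        for pt in P: cv2.circle(i,tuple(int(v) for v in pt),1,(255,0,0),-1)
        cv2.polylines(i,[proj(c,np.c_[place(p,CR),[30]*4]).astype(int).reshape(-1,1,2)],True,(0,255,0),1)
        F=np.c_[f2w([[-150,0],[150,0]]),[40,40]]; 
        cv2.polylines(i,[proj(c,F).astype(int).reshape(-1,1,2)],True,(0,0,255),1)
        cv2.imwrite(save,i)
    return p
E
python3 - <<'E'
from h import *
from station import robot
o=robot.get_obs(); c=dict(np.load("pics/w1.npz"))
T=np.eye(4);T[:3,:3]=Ro.from_rotvec(o["orientation"]).as_matrix();T[:3,3]=o["ee_pos"]
M=np.linalg.inv(T@c["hand_eye"]); cc=dict(c,rvec=cv2.Rodrigues(M[:3,:3])[0],tvec=M[:3,3])
W=ray(cc,[(275,133),(577,75),(577,278)],30); print(W.round(1).tolist(),np.linalg.norm(np.diff(W,axis=0),axis=1)); v=W[1]-W[0]; print(np.degrees(np.arctan2(v[1],v[0])))
wpose(o,c,(583,-52,.95),"pics/w1o.png")
E
```

```text
[[514.2, -79.5, 30.0], [583.2, 27.7, 30.0], [658.5, -21.8, 30.0]] [127.46756925  90.10712793]
57.243129364790285
BLOCK w [584.8 -51.6] n 900 rms 0.63 fence [ -29.5 -191.4] ang 48.8
tcp in block [np.float64(-58.9), np.float64(-32.9)] tool-y heading in fence 38.9
```

```bash
python3 - <<'E'
from h import *
c=dict(np.load("pics/w1.npz")); M=np.linalg.inv(c["hand_eye"]); cc=dict(c,rvec=cv2.Rodrigues(M[:3,:3])[0],tvec=M[:3,3])
for h in (0,10,20,30,40): print(h,proj(cc,[[-h,0,-8],[-h,0,0],[-h,0,8],[-h,12,-8],[-h,-12,-8]]).round(0).tolist())
E
```

```text
0 [[312.0, 266.0], [312.0, 280.0], [312.0, 295.0], [335.0, 266.0], [289.0, 266.0]]
10 [[312.0, 272.0], [312.0, 287.0], [312.0, 302.0], [336.0, 272.0], [288.0, 272.0]]
20 [[312.0, 279.0], [312.0, 295.0], [312.0, 310.0], [337.0, 279.0], [287.0, 279.0]]
30 [[312.0, 287.0], [312.0, 303.0], [312.0, 319.0], [339.0, 287.0], [286.0, 287.0]]
40 [[312.0, 295.0], [312.0, 313.0], [312.0, 329.0], [340.0, 295.0], [284.0, 295.0]]
```

The fit says the block is unmoved at (584.8,-51.6), 48.8° off the fence. The reported TCP is about 12 mm inside its outline with no force, which doesn't add up. I'll push a little further and check again.

```bash
python3 -m pendant '0 0 0 0 0 -0.15 0; 0 0 0 0 0 -0.15 0; 0 0 0 0 0 -0.15 0; 0 0 0 0 0 -0.15 0; 0 0 0 0 0 -0.15 0; 0 0 0 0 0 -0.15 0; 0 0 0 0 0 -0.15 0; 0 0 0 0 0 -0.15 0; 0 0 0 0 0 -0.15 0; 0 0 0 0 0 -0.15 0'
python3 - <<'E'
from h import *
from station import robot
o,c=wristcam(); p=wpose(o,c,(584.8,-51.6,.99),"pics/w2.png"); print(o["ee_pos"],o["contact_force"],o["wrist_torque"],o["effort"],o["joint_pos"])
i=cv2.imread("pics/w2.png")[60:340,180:600]; cv2.imwrite("pics/w2c.png",cv2.resize(i,None,fx=1.8,fy=1.8))
E
```

```text
time_s: 6.25
ee_pos: [569.2, -108.7, 9.8]
orientation: [0.586, 1.49, -0.586]
contact_force: [0.6, 0.2, -0.9]
opening: 0.6
BLOCK w [584.1 -51.4] n 902 rms 0.96 fence [ -30.1 -191. ] ang 48.6
tcp in block [np.float64(-56.1), np.float64(-18.9)] tool-y heading in fence 38.9
[ 569.15766142 -108.65107849    9.78914463] [ 0.60504735  0.17473776 -0.94249915] [-0.0628149   0.02768792  0.01474101] [ 2.78270384e-01 -8.38436794e+01  1.32703704e+01 -3.03879011e+01
  3.02863700e-03  1.28643676e-01  4.21342556e-02] [-0.23752158  0.61007498  0.48811126  1.8677034  -0.39972151  0.76162796
  1.29062625]
```

View pics/w2c.png

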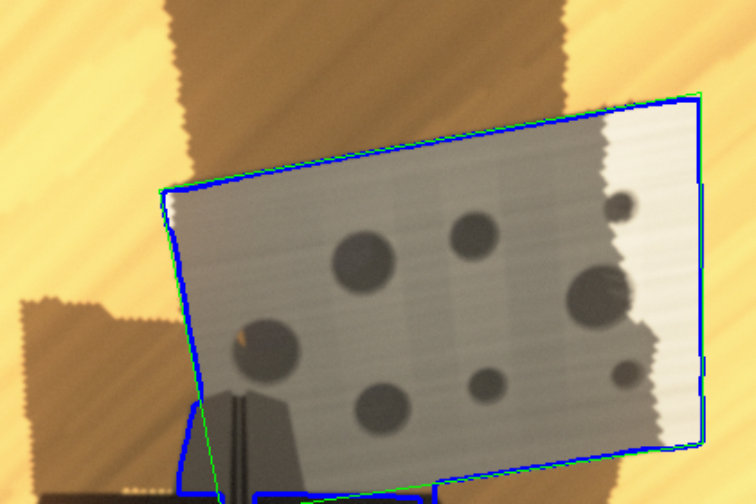

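The view shows the fingers drawn over the block at the same rows, about 278, as before. They either pass through it or end higher than stated. I'll back off over bare bench and find numerically where the tip ends in the wrist image.

```bash
python3 -m pendant '0 0 0 0 0 0.5 0; 0 0 0 0 0 0.8 0; 0 0 0 0 0 0.8 0; 0 0 0 0 0 0.8 0; 0 0 0 0 0 0.8 0; 0 0 0 0 0 0.8 0; 0 0 0 0 0 0.8 0; 0 0 0 0 0 0.7 0; 0 0 0 0 0 0 0; 0 0 0 0 0 0 0'
python3 - <<'E'
from h import *
o,c=wristcam(); np.savez("pics/w3.npz",**c); p=wpose(o,c,(584.8,-51.6,.99)); print(o["ee_pos"],o["contact_force"])
h=cv2.cvtColor(c["image"],cv2.COLOR_RGB2HSV)
for x in (270,280,285,290,295,300,305,325,330,335,340,345): print(x,[f"{y}:{h[y,x,1]},{h[y,x,2]}" for y in range(254,304,4)])
E
```

```text
time_s: 7.3
ee_pos: [613.0, -149.7, 9.7]
orientation: [0.586, 1.49, -0.587]
contact_force: [0.2, 0.1, -0.0]
opening: 0.2
BLOCK w [584.4 -51.1] n 725 rms 0.55 fence [ -29.8 -190.8] ang 48.6
tcp in block [np.float64(-66.7), np.float64(-78.0)] tool-y heading in fence 38.9
[ 613.03937872 -149.65249522    9.6825072 ] [ 0.16479466  0.0826705  -0.04453241]
270 ['254:153,160', '258:143,160', '262:151,160', '266:147,163', '270:148,165', '274:150,162', '278:151,160', '282:152,158', '286:149,157', '290:152,151', '294:146,147', '298:142,147', '302:148,146']
280 ['254:149,164', '258:150,162', '262:148,164', '266:145,163', '270:150,158', '274:149,157', '278:152,156', '282:150,151', '286:148,150', '290:148,145', '294:149,145', '298:152,154', '302:149,152']
285 ['254:150,162', '258:146,162', '262:142,162', '266:144,161', '270:150,158', '274:150,155', '278:147,153', '282:142,147', '286:114,116', '290:98,99', '294:80,89', '298:78,88', '302:80,86']
290 ['254:150,163', '258:151,160', '262:153,155', '266:149,156', '270:149,157', '274:147,151', '278:147,149', '282:111,113', '286:76,87', '290:68,90', '294:
[... 855 characters left out ...]
49,156', '274:147,156', '278:146,154', '282:75,85', '286:77,89', '290:70,84', '294:58,83', '298:64,84', '302:69,81']
335 ['254:147,158', '258:143,157', '262:152,154', '266:150,155', '270:144,158', '274:154,154', '278:150,153', '282:116,117', '286:77,80', '290:74,86', '294:71,83', '298:61,83', '302:60,85']
340 ['254:145,155', '258:146,154', '262:145,156', '266:145,157', '270:150,155', '274:150,153', '278:146,154', '282:145,155', '286:121,124', '290:105,104', '294:79,90', '298:66,85', '302:72,81']
345 ['254:143,157', '258:148,157', '262:146,155', '266:144,154', '270:146,155', '274:147,156', '278:145,156', '282:149,151', '286:147,146', '290:142,149', '294:148,143', '298:145,142', '302:145,137']
```

The tip row stays near 279 over bare bench too, so the fingers weren't cut off by the block. They actually end about 20 mm higher than the stated TCP and skimmed over the top. I'll lower gently and watch the force.

```bash
python3 -m pendant '0 0 0 0.2 0 0 0; 0 0 0 0.15 0 0 0; 0 0 0 0.15 0 0 0; 0 0 0 0.1 0 0 0; 0 0 0 0.1 0 0 0; 0 0 0 0.1 0 0 0; 0 0 0 0.1 0 0 0; 0 0 0 0.1 0 0 0; 0 0 0 0 0 0 0; 0 0 0 0 0 0 0'
python3 -m pendant '0 0 0 0.1 0 0 0; 0 0 0 0.1 0 0 0; 0 0 0 0.1 0 0 0; 0 0 0 0.1 0 0 0; 0 0 0 0.1 0 0 0; 0 0 0 0 0 0 0; 0 0 0 0 0 0 0; 0 0 0 0 0 0 0; 0 0 0 0 0 0 0; 0 0 0 0 0 0 0'
```

```text
time_s: 8.35
ee_pos: [613.2, -149.6, -0.2]
orientation: [0.586, 1.49, -0.586]
contact_force: [0.2, 0.6, -0.3]
opening: 0.4
time_s: 9.35
ee_pos: [613.2, -149.6, -5.2]
orientation: [0.586, 1.49, -0.586]
contact_force: [-0.3, 0.3, 0.3]
opening: 0.5
```

```bash
python3 -m pendant '-4.85 0 0 0.1 0 0 0; -4.85 0 0 0.1 0 0 0; 0 0 0 0.1 0.4 0 0; 0 0 0 0.1 0.4 0 0; 0 0 0 0.1 0.4 0 0; 0 0 0 0.1 0.4 0 0; 0 0 0 0.1 0 -0.5 0; 0 0 0 0 0 -0.6 0; 0 0 0 0 0 -0.5 0; 0 0 0 0 0 0 0'
python3 - <<'E'
from h import *
o,c=wristcam(); p=wpose(o,c,(584.8,-51.6,.99)); print(o["ee_pos"],o["contact_force"])
E
```

```text
time_s: 10.35
ee_pos: [607.9, -127.0, -12.1]
orientation: [0.455, 1.523, -0.455]
contact_force: [0.4, -0.0, -0.3]
opening: 0.2
BLOCK w [584.6 -51.7] n 1104 rms 0.55 fence [ -29.6 -191.4] ang 48.9
tcp in block [np.float64(-50.6), np.float64(-60.5)] tool-y heading in fence 48.6
[ 607.8694374  -127.03383006  -12.13840341] [ 0.38248156 -0.01551552 -0.26881948]
```

```bash
python3 -m pendant '0 0 0 0 0 -0.3 0; 0 0 0 0 0 -0.3 0; 0 0 0 0 0 -0.2 0; 1.2 0 0 0 -0.11 -0.21 0; 1.2 0 0 0 -0.11 -0.21 0; 1.2 0 0 0 -0.11 -0.21 0; 1.2 0 0 0 -0.11 -0.21 0; 1.2 0 0 0 -0.11 -0.21 0; 1.2 0 0 0 -0.11 -0.21 0; 1.2 0 0 0 -0.11 -0.21 0'
python3 - <<'E'
from h import *
o,c=wristcam(); p=wpose(o,c,(584.8,-51.6,.95)); print(o["ee_pos"],o["contact_force"])
E
```

```text
time_s: 11.4
ee_pos: [585.8, -122.1, -12.1]
orientation: [0.569, 1.492, -0.571]
contact_force: [4.4, -8.1, -5.2]
opening: 0.4
BLOCK w [579.1 -47.9] n 1087 rms 0.62 fence [ -34.6 -186.9] ang 39.7
tcp in block [np.float64(-50.5), np.float64(-54.7)] tool-y heading in fence 40.1
[ 585.81414423 -122.11619286  -12.07587316] [ 4.44592226 -8.09250208 -5.17495378]
```

Contact is now good: the block turned 9° and the wrist force is about 10 N. Continuing the arc.

```bash
python3 -m pendant '1.4 0 0 0 -0.13 -0.25 0; 1.4 0 0 0 -0.13 -0.25 0; 1.4 0 0 0 -0.13 -0.25 0; 1.4 0 0 0 -0.13 -0.25 0; 1.4 0 0 0 -0.13 -0.25 0; 1.4 0 0 0 -0.13 -0.25 0; 1.4 0 0 0 -0.13 -0.25 0; 1.4 0 0 0 -0.13 -0.25 0; 1.4 0 0 0 -0.13 -0.25 0; 1.4 0 0 0 -0.13 -0.25 0'
python3 - <<'E'
from h import *
o,c=wristcam(); p=wpose(o,c,(575,-45,.65)); print(o["ee_pos"],o["contact_force"])
E
```

```text
time_s: 12.45
ee_pos: [559.4, -112.5, -12.0]
orientation: [0.758, 1.432, -0.76]
contact_force: [2.1, -9.7, -3.9]
opening: 0.3
BLOCK w [571.5 -39.2] n 1067 rms 0.57 fence [ -40.8 -177.3] ang 24.9
tcp in block [np.float64(-50.1), np.float64(-54.9)] tool-y heading in fence 26.1
[ 559.4066698  -112.52188197  -11.98903638] [ 2.08665674 -9.73667623 -3.89440745]
```

```bash
python3 -m pendant '1.6 0 0 0 -0.15 -0.28 0; 1.6 0 0 0 -0.15 -0.28 0; 1.6 0 0 0 -0.15 -0.28 0; 1.6 0 0 0 -0.15 -0.28 0; 1.6 0 0 0 -0.15 -0.28 0; 1.6 0 0 0 -0.15 -0.28 0; 1.6 0 0 0 -0.15 -0.28 0; 1.6 0 0 0 -0.15 -0.28 0; 1.6 0 0 0 -0.15 -0.28 0; 1.6 0 0 0 -0.15 -0.28 0'
python3 - <<'E'
from h import *
o,c=wristcam(); p=wpose(o,c,(563,-30,.3)); print(o["ee_pos"],o["contact_force"])
E
```

```text
time_s: 13.5
ee_pos: [533.1, -94.5, -12.0]
orientation: [0.971, 1.34, -0.973]
contact_force: [0.9, -9.2, -2.1]
opening: 0.3
BLOCK w [566.2 -28.1] n 1042 rms 0.61 fence [ -44.5 -165.5] ang 7.5
tcp in block [np.float64(-49.8), np.float64(-55.0)] tool-y heading in fence 10.1
[533.11084277 -94.45518393 -12.0169638 ] [ 0.91122975 -9.22922203 -2.10121347]
```

```bash
python3 -m pendant '2 0 0 0 -0.1 -0.25 0; 2 0 0 0 -0.1 -0.25 0; 2 0 0 0 -0.1 -0.25 0; 2 0 0 0 -0.1 -0.25 0; 2 0 0 0 -0.1 -0.2 0; 0 0 0 0 0 0.5 0; 0 0 0 0 0 0.8 0; 0 0 0 0 0 0.8 0; 0 0 0 0 0.7 0.4 0; 0 0 0 0 0.7 0 0'
python3 - <<'E'
from h import *
o,c=wristcam(); p=wpose(o,c,(564,-22,.15),"pics/w4.png"); print(o["ee_pos"],o["contact_force"])
E
```

```text
time_s: 14.55
ee_pos: [543.5, -105.7, -12.1]
orientation: [1.102, 1.274, -1.102]
contact_force: [0.4, -0.4, -0.8]
opening: 0.4
BLOCK w [566.3 -22.2] n 782 rms 0.45 fence [ -43.7 -159.7] ang 0.3
tcp in block [np.float64(-34.7), np.float64(-79.2)] tool-y heading in fence 0.2
[ 543.50336994 -105.68955348  -12.10387472] [ 0.37765101 -0.38298453 -0.7735968 ]
```

View pics/w4.png

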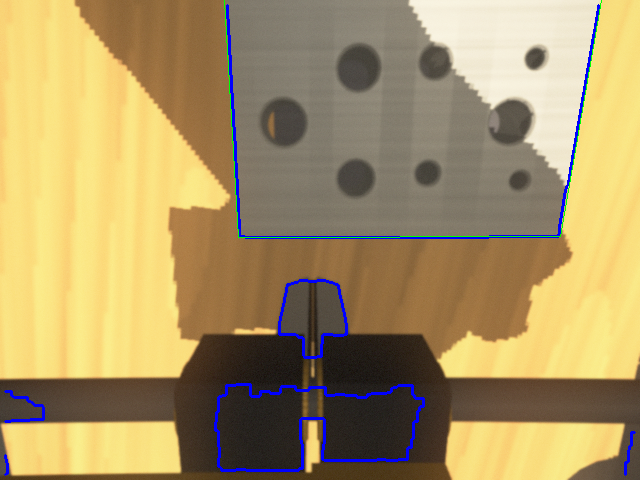

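The top-plane fit matches the block's edges: sides at x=228–240 and 560–598, front edge at row 237. It is square to within 0.3°. Next I'll raise the tool, open for a two-finger push, and centre on the block.

```bash
python3 -m pendant '0 0 0 -1 0 0 0; 0 0 0 -1 0 0 0; 0 0 0 -0.7 0.5 0 1; 0 0 0 0 0.8 0 1; 0 0 0 0 0.8 0 1; 0 0 0 0 0.8 0 1; 0 0 0 0 0.57 0 1; 0 0 0 0 0 0 1; 0 0 0 0 0 0 1; 0 0 0 0 0 0 1'
python3 - <<'E'
from h import *
o,c=wristcam(); np.savez("pics/w5.npz",**c); p=wpose(o,c,(566,-22,.15)); print(o["ee_pos"],o["contact_force"])
cv2.imwrite("pics/w5.png",c["image"][:,:,::-1])
E
```

```text
time_s: 15.6
ee_pos: [576.7, -100.0, 14.7]
orientation: [1.101, 1.275, -1.102]
contact_force: [-1.0, -0.3, 0.4]
opening: 61.1
BLOCK w [566.3 -22.7] n 1006 rms 0.62 fence [ -43.7 -160.2] ang 0.3
tcp in block [np.float64(-0.9), np.float64(-78.0)] tool-y heading in fence 0.2
[ 576.74760844 -100.03349583   14.67984177] [-0.97716099 -0.29879358  0.37979564]
```

View pics/w5.png

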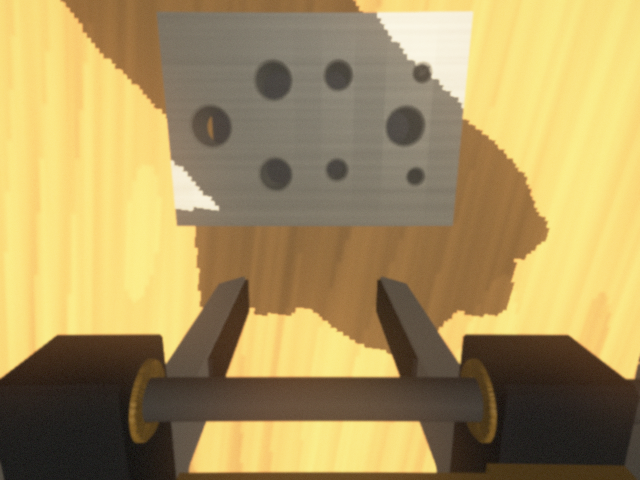

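The fingers are opening squarely, with both tips at about row 278, the same length as when closed. The block is centred ahead. I'll lower to the same height and push with both tips.

```bash
python3 -m pendant '0 0 0 0.5 0 0 1; 0 0 0 0.5 0 0 1; 0 0 0 0.5 0 0 1; 0 0 0 0.4 0 0 1; 0 0 0 0.4 0 0 1; 0 0 0 0.4 0 0 1; 0 0 0 0 0 -0.4 1; 0 0 0 0 0 -0.5 1; 0 0 0 0 0 -0.5 1; 0 0 0 0 0 -0.4 1'
python3 -m pendant '0 0 0 0 0 -0.4 1; 0 0 0 0 0 -0.4 1; 0 0 0 0 0 -0.4 1; 0 0 0 0 0 -0.4 1; 0 0 0 0 0 -0.4 1; 0 0 0 0 0 -0.4 1; 0 0 0 0 0 -0.4 1; 0 0 0 0 0 -0.4 1; 0 0 0 0 0 -0.4 1; 0 0 0 0 0 -0.4 1'
python3 - <<'E'
from h import *
o,c=wristcam(); p=wpose(o,c,(564,15,.14)); print(o["ee_pos"],o["contact_force"])
E
```

```text
time_s: 16.65
ee_pos: [574.5, -81.3, -12.1]
orientation: [1.101, 1.275, -1.101]
contact_force: [0.7, -0.4, -0.4]
opening: 94.2
time_s: 17.65
ee_pos: [568.8, -45.2, -12.0]
orientation: [1.101, 1.27, -1.104]
contact_force: [1.5, -14.0, -3.8]
opening: 94.0
BLOCK w [561.4   9. ] n 1103 rms 0.8 fence [ -44.1 -128.1] ang 0.2
tcp in block [np.float64(-0.4), np.float64(-54.7)] tool-y heading in fence 0.1
[568.80243706 -45.24211831 -12.01474231] [  1.47601681 -13.99498402  -3.75151723]
```

```bash
python3 -m pendant '0 0 0 0 0 -0.5 1; 0 0 0 0 0 -0.6 1; 0 0 0 0 0 -0.7 1; 0 0 0 0 0 -0.7 1; 0 0 0 0 0 -0.7 1; 0 0 0 0 0 -0.7 1; 0 0 0 0 0 -0.7 1; 0 0 0 0 0 -0.6 1; 0 0 0 0 0 -0.5 1; 0 0 0 0 0 -0.4 1'
python3 - <<'E'
from h import *
from station import robot
o,c=wristcam(); p=wpose(o,c,(554,68,.14),"pics/w6.png"); print(o["ee_pos"],o["contact_force"])
E
```

```text
time_s: 18.7
ee_pos: [560.1, 15.2, -12.0]
orientation: [1.101, 1.27, -1.104]
contact_force: [2.0, -15.7, -3.1]
opening: 93.9
BLOCK w [552.7  69.5] n 1094 rms 0.71 fence [-44.2 -67. ] ang 0.2
tcp in block [np.float64(-0.5), np.float64(-54.8)] tool-y heading in fence 0.1
[560.08871011  15.17604012 -12.01963103] [  1.9696019  -15.69441616  -3.06691385]
```

View pics/w6.png

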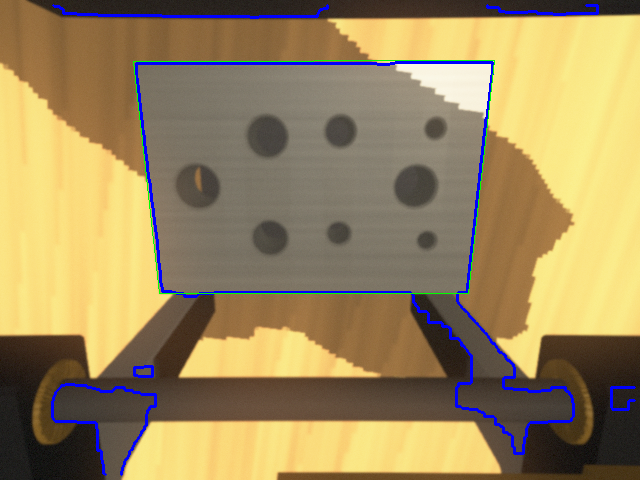

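The block sits parallel to the fence, whose foot line is the dark band at about row 16. I'll measure that line at z=0 to confirm the gap and angle.

```bash
python3 - <<'E'
from h import *
o,c=wristcam()
T=np.eye(4);T[:3,:3]=Ro.from_rotvec(o["orientation"]).as_matrix();T[:3,3]=o["ee_pos"]
M=np.linalg.inv(T@np.array(c["hand_eye"])); cc=dict(c,rvec=cv2.Rodrigues(M[:3,:3])[0],tvec=M[:3,3])
g=cv2.GaussianBlur(c["image"][:,:,0].astype(np.float32),(0,0),1); d=np.diff(g[:45],axis=0)
xs=np.r_[20:640:10]; ys=d[:,xs].argmax(0)+.5; print(ys.tolist())
W=w2f(ray(cc,np.c_[xs,ys],0)[:,:2]); k=np.abs(W[:,1]-np.median(W[:,1]))<2; f=np.polyfit(W[k,0],W[k,1],1); print("fence line in fence frame y=",f, "ang",np.degrees(f[0]),k.sum(),"at block x",np.polyval(f,-44))
E
```

```text
[1.5, 3.5, 8.5, 13.5, 17.5, 18.5, 18.5, 19.5, 19.5, 19.5, 19.5, 19.5, 19.5, 19.5, 19.5, 20.5, 20.5, 20.5, 20.5, 20.5, 20.5, 20.5, 20.5, 20.5, 20.5, 20.5, 20.5, 20.5, 20.5, 20.5, 20.5, 19.5, 20.5, 20.5, 19.5, 19.5, 19.5, 19.5, 19.5, 19.5, 19.5, 19.5, 19.5, 19.5, 19.5, 19.5, 19.5, 18.5, 18.5, 18.5, 18.5, 18.5, 18.5, 18.5, 17.5, 17.5, 17.5, 17.5, 17.5, 17.5, 16.5, 16.5]
fence line in fence frame y= [ 0.00369886 -0.2066333 ] ang 0.2119289830167513 59 at block x -0.3693830766882582
```

The fence line lies at y≈-0.4 and +0.2°, matching the block's +0.2°, so the gap is about 21.6 mm. Easing up now.

```bash
python3 -m pendant '0 0 0 0 0 -0.3 1; 0 0 0 0 0 -0.3 1; 0 0 0 0 0 -0.3 1; 0 0 0 0 0 -0.3 1; 0 0 0 0 0 -0.2 1; 0 0 0 0 0 -0.2 1; 0 0 0 0 0 -0.1 1; 0 0 0 0 0 -0.1 1; 0 0 0 0 0 0 1; 0 0 0 0 0 0 1'
python3 -c "
from h import *
o,c=wristcam(); wpose(o,c,(550,87,.14))"
python3 -m pendant '0 0 0 0 0 -0.05 1; 0 0 0 0 0 -0.05 1; 0 0 0 0 0 -0.05 1; 0 0 0 0 0 -0.05 1; 0 0 0 0 0 -0.05 1; 0 0 0 0 0 0 1; 0 0 0 0 0 0 1; 0 0 0 0 0 0 1; 0 0 0 0 0 0 1; 0 0 0 0 0 0 1'
python3 -c "
from h import *
o,c=wristcam(); wpose(o,c,(550,87,.14))"
```

```text
time_s: 19.8
ee_pos: [557.5, 32.8, -12.0]
orientation: [1.101, 1.27, -1.104]
contact_force: [2.9, -13.9, -2.0]
opening: 94.0
BLOCK w [550.   87.6] n 762 rms 0.86 fence [-44.3 -48.7] ang 0.2
tcp in block [np.float64(-0.5), np.float64(-55.3)] tool-y heading in fence 0.1
time_s: 20.85
ee_pos: [557.2, 35.1, -12.0]
orientation: [1.101, 1.27, -1.104]
contact_force: [2.0, -15.8, -1.6]
opening: 94.0
BLOCK w [549.7  89.9] n 746 rms 0.85 fence [-44.3 -46.3] ang 0.2
tcp in block [np.float64(-0.5), np.float64(-55.3)] tool-y heading in fence 0.1
```

```bash
python3 -m pendant '0 0 0 0 0 -0.05 1; 0 0 0 0 0 -0.05 1; 0 0 0 0 0 0 1; 0 0 0 0 0 0 1; 0 0 0 0 0 0 1; 0 0 0 0 0 0 1; 0 0 0 0 0 0 1; 0 0 0 0 0 0 1; 0 0 0 0 0 0 1; 0 0 0 0 0 0 1'
python3 -c "
from h import *
o,c=wristcam(); wpose(o,c,(550,87,.14))"
```

```text
time_s: 21.9
ee_pos: [557.0, 36.1, -12.0]
orientation: [1.101, 1.27, -1.104]
contact_force: [2.4, -15.1, -2.4]
opening: 93.8
BLOCK w [549.5  90.9] n 739 rms 0.82 fence [-44.3 -45.3] ang 0.2
tcp in block [np.float64(-0.4), np.float64(-55.3)] tool-y heading in fence 0.1
```

```bash
python3 -m pendant '0 0 0 0 0 -0.05 1; 0 0 0 0 0 -0.05 1; 0 0 0 0 0 0 1; 0 0 0 0 0 0 1; 0 0 0 0 0 0 1; 0 0 0 0 0 0 1; 0 0 0 0 0 0 1; 0 0 0 0 0 0 1; 0 0 0 0 0 0 1; 0 0 0 0 0 0 1'
python3 -c "
from h import *
o,c=wristcam(); wpose(o,c,(550,87,.14))"
```

```text
time_s: 22.95
ee_pos: [557.0, 36.4, -12.0]
orientation: [1.101, 1.269, -1.105]
contact_force: [3.6, -19.7, -3.2]
opening: 94.5
BLOCK w [549.5  91.1] n 742 rms 0.87 fence [-44.3 -45.1] ang 0.2
tcp in block [np.float64(-0.5), np.float64(-55.3)] tool-y heading in fence 0.1
```

The tips advanced only 0.3 mm of the 1 mm commanded and the force is rising, so the block has met the fence. One more small press will seat it.

```bash
python3 -m pendant '0 0 0 0 0 -0.05 1; 0 0 0 0 0 -0.05 1; 0 0 0 0 0 -0.05 1; 0 0 0 0 0 0 1; 0 0 0 0 0 0 1; 0 0 0 0 0 0 1; 0 0 0 0 0 0 1; 0 0 0 0 0 0 1; 0 0 0 0 0 0 1; 0 0 0 0 0 0 1'
python3 -c "
from h import *
o,c=wristcam(); wpose(o,c,(550,87,.14))"
```

```text
time_s: 24.0
ee_pos: [557.1, 36.4, -11.9]
orientation: [1.1, 1.267, -1.105]
contact_force: [5.4, -25.4, -5.3]
opening: 94.1
BLOCK w [549.5  91.2] n 741 rms 0.85 fence [-44.3 -45. ] ang 0.2
tcp in block [np.float64(-0.4), np.float64(-55.3)] tool-y heading in fence 0.1
```

The block is seated: it no longer advances, and the force went from 15 to 25 N. Backing off, raising clear and checking from above.

```bash
python3 -m pendant '0 0 0 0 0 0.2 1; 0 0 0 0 0 0.5 1; 0 0 0 0 0 1 1; 0 0 0 0 0 1 1; 0 0 0 0 0 1 1; 0 0 0 -1.5 0 0.5 1; 0 0 0 -3 0 0 1; 0 0 0 -3 0 0 1; 0 0 0 -3 0 0 1; 0 0 0 -2 0 0 1'
python3 -c "
from h import *
o,c=wristcam(); wpose(o,c,(550,91,.14))"
python3 -m pendant '0 0 0 -2 -1 3 1; 0 0 0 -2 -2 4 1; 0 0 0 0 -3 4 1; 0 0 0 0 -3 4 1; 0 0 0 0 -3 4 1; 0 0 0 0 -3 4 1; 0 0 0 0 -2 3 1; 0 0 0 0 -1 1 1; 0 0 0 0 0 0 1; 0 0 0 0 0 0 1'
python3 - <<'E'
from h import *
from station import robot
c=robot.read_camera("top"); np.savez("pics/top9.npz",**c)
i=c["image"][165:315,190:390,::-1]; i=cv2.resize(i,None,fx=4,fy=4,interpolation=cv2.INTER_CUBIC)
cv2.imwrite("pics/top9.png",cv2.convertScaleAbs(i,alpha=1.4,beta=10)); print(robot.get_obs()["contact_force"])
c0=dict(np.load("pics/top0.npz"))["image"].astype(int)
for n,(u,v) in dict(bottle=(172,295),tin=(411,174),hammerhead=(470,243)).items(): print(n,np.abs(c["image"][v-20:v+20,u-20:u+20].astype(int)-c0[v-20:v+20,u-20:u+20]).mean())
E
```

```text
time_s: 25.05
ee_pos: [563.0, -0.4, 115.8]
orientation: [1.103, 1.273, -1.1]
contact_force: [0.5, -1.2, 0.2]
opening: 93.8
BLOCK w [549.3  91.6] n 454 rms 0.66 fence [-44.4 -44.6] ang 0.2
tcp in block [np.float64(0.3), np.float64(-93.0)] tool-y heading in fence 0.2
time_s: 26.1
ee_pos: [424.0, -292.4, 153.0]
orientation: [1.102, 1.275, -1.101]
contact_force: [0.5, 1.1, -0.6]
opening: 93.8
[0.06316891 1.07130701 1.18681422]
bottle 9.687916666666666
tin 11.606875
hammerhead 22.17770833333333
```

View pics/top9.png

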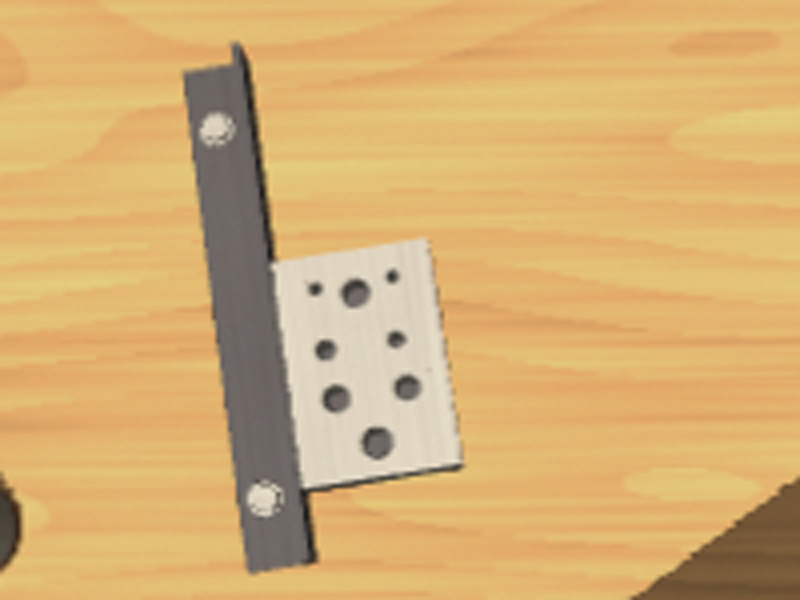

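The view shows the block flush along the fence face, from (273,262) to (303,490), inside both fence ends with no visible gap. Handing in.

```bash
python3 -c "
from station import robot
print(robot.hand_in())"
```

```text
the job is handed in; nothing more can be done
None
```

I turned the block with fingertip pushes near one corner until it was square to the fence, about 115 mm before touching it. I then slid it up with both fingertips and pressed gently until it seated. The job is handed in at about 26 s of the 54 allowed; no verdict is reported.

**Last checks**
- **Block pose:** my wrist-camera fit puts it about 0.2° off my fence estimate from the first top view. A wrist-view check of the fence itself gave the same 0.2°. Its middle is at x ≈ -44 mm, y ≈ -44.6 to -45 mm in the fence frame.
- **Overhead view:** it shows no gap, and neither end sticks out past the fence.
- **Forces:** the wrist force was about 26 N when it seated, with roughly 15 N of that being sliding friction, so well under the 80 N limit. After backing off, the force on the robot was about zero.

**What disagreed or went unchecked**
- **Fingertip height:** the fingers end about 20 mm above the stated TCP. My first push skimmed over the block without moving it, so I worked with the TCP at z = -12 mm.
- **Bystanders:** I did not measure their final positions. A before/after image comparison was inconclusive: it changed most at the hammer, less at the bottle and tin, which I put down to the arm's shadow and lighting. The arm stayed clear of all three by plan, and no unexpected contact force showed.

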